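Sort loose tubes and bungs on a clean-air bench

TASK

Tidy the bench: lay the two capped tubes in the two lanes of the white tube cradle, one in each lane, and stand the two rubber bungs upright in the round dish, as they stand now. Leave the tube that has lost its cap alone until all four of these are put away, then lay it flat in the grey discard tray. Leave the small closed culture dish and the steel spatula where they are.

Things in the scene. Friction and masses are not known exactly. Their poses are not given: they have to be found in the camera images.
- tube_a_mid (a point): Capped clear plastic tube lying level, 120 mm long: round barrel 28 mm across, 90 mm long, with a paper band; six-flat foot (12 mm long, 32 mm across flats) on the -x end, blue six-flat screw cap (18 mm long, 32 mm across flats) on the +x end; the flats stop it rolling. 45 g. Point: on the axis at the middle of the barrel, 16 mm above the table; x along the tube. The cap may point either way in the cradle.
- tube_b_mid (a point): A second capped plastic tube, the same as the first: the point is on the axis at the middle of the 90 mm barrel (28 mm across), 16 mm above the table; x runs along the tube towards the cap.
- tube_open_mid (a point): The tube without a cap: the same barrel (28 mm across, 90 mm long), band and foot, but at the +x end a six-flat collar (4 mm long, 32 mm across flats), then a bare open neck (24 mm across, 14 mm long). Lies level. Point: on the axis at the middle of the barrel, 16 mm above the table; x along the tube to the open mouth. About 45 g.
- bung_a_mid (a point): Black rubber bung standing on its narrow end: a tapered plug 32 mm high, 27 mm across below, 33 mm across on top. The point is at its centre, 16 mm above its underside; z points up. About 30 g.
- bung_b_mid (a point): A second black rubber bung, the same as the first: 32 mm high, 27 mm across below, 33 mm on top, the point at its centre.
- cradle: White tube cradle, fixed. Base 100 x 124 x 4 mm; two notched rails along y at x = +-30 mm, 6 mm thick, peaks 24 mm high, 54 mm free between them for fingers. V notches (40 mm wide, 14 deep, sides 35 deg, self-centring) make two lanes along x at y = +-30 mm. A tube lies with its barrel on both rails, foot and cap beyond, axis 27 mm above the table. Origin: centre of underside, on the table.
- bin: Grey discard tray, fixed: open rectangular tray 170 mm (x) by 124 mm (y), 26 mm high, walls and floor 4 mm. Origin: centre of the underside, on the table. A tube that lies in it has its axis 20 mm above the table.
- dish: Round white dish, fixed: 136 mm across at the rim, 18 mm high, wall 4 mm, flat floor 5 mm thick and about 120 mm across inside. Origin: centre of the underside, on the table. A bung that stands in it has its centre 21 mm above the table.
- petri_mid (a point): Bystander: small closed culture dish, a clear round box 60 mm across and 14 mm high. The point is at its centre.
- spatula_mid (a point): Bystander: flat dark steel spatula lying along its x, about 125 mm long, up to 11 mm wide, 4 mm thick. The point is at its middle.
There are look-alikes about, which are no part of the job. What is shaped like the part that bears tube_a_mid but green is not meant.

How it is judged:
By the outcome, as a careful person would: the job done as asked, in the order asked, and still so for the second after the job is handed in, with the robot touching nothing.
It also fails if it takes over 109 s, if anything falls off the work surface, if the arm or the gripper's body presses on something with over 40 N, if the wrist force passes 120 N, or if a joint passes its speed limit or range.

ROBOT

A 7-joint arm with a two-finger parallel gripper is mounted at the origin on the work surface. World frame = base frame: x ahead of the robot, y to its left, z up, the work surface at z = 0. Lengths are in mm, angles in rad, forces in N, time in s.
With the tool pointing down it reaches from about 350 to 900 mm from the base axis. Payload 7.2 kg.
Tool frame: the origin (TCP) lies at the very end of the fingers, on their centre line; the grasp point (between the pads) lies 19 mm behind it; z points along the fingers, y is the direction in which the jaws open and shut (so a half turn about z gives the same grasp; the last joint's range is limited). The gripper opens to 88 mm and grips with 3 to 60 N. Pads are 20 mm wide; open, the fingers measure 115 mm over their backs; the gripper's body (75 mm by 178 mm) begins 61 mm behind the grasp point.
Start: joints at [-1.384, 0.411, -0.013, 1.596, 0.006, 1.134, -0.082], TCP at [157.542, 604.822, 222.653] pointing down, gripper open.
Joint ranges: [-2.95, 2.95], [-0.29, 1.99], [-1.47, 1.44], [0.14, 2.54], [-1.03, 4.17], [0.13, 1.85], [-2.86, 2.86]. Speed limits (rad/s): [2.39, 2.39, 3.01, 3.01, 3.14, 3.14, 3.14].

INTERFACE

Orientations are given as a unit quaternion [w, x, y, z].
In Python, from station import read_state, capture, sign_off, look_for, cut_out gives the robot as it stands. The module is installed in compiled form; this text tells all that it offers.
- The arm moves only by the shell command python3 -m pendant 'ROWS' [FORCE]. ROWS is JSON, a list of rows, each an object with "linear": the shift along the tool's x, y, z in mm, a list of three; "turn": the turn, a rotation vector about the tool's x, y, z in rad, a list of three; "hand": the opening in per cent of the stroke, from 0 (shut) to 100 (fully open). In form: [{"linear": [dx, dy, dz], "turn": [wx, wy, wz], "hand": hand}, ...]. A call has 1 to 5 rows; each row is the pose to reach, as a shift and turn from the pose commanded when the call began, along the tool's axes at that moment; what a row does not reach only later rows make up. A row lasts 1/12 s, in which the tool goes at most 41.7 mm and 7.16 degrees, less where a joint would pass 70% of its speed; a pose out of reach is approached as far as the arm can. A call with a gripper value outside its range is refused whole. The fingers move at their own pace and stop on an object; FORCE is the grip in N (left out, the last holds). Time passes only in rows, so rows that repeat a pose let the fingers close. It gives the time, the measured TCP pose, the force and the opening at its end, in the units of the state.
- read_state(): the state, without advancing time (a new reading comes with each control period).
- capture(name): name is "side" or "top"; returns a dict with "img" (420x560x3 uint8, red, green, blue), "depth" (420x560 float32, mm along the optical axis (not along the pixel's ray), 0 where there is no reading), "fovy" (degrees; the focal length in pixels is half the picture's height over the tangent of half this angle, whatever the lens; pixels are square), "cx", "cy" (the principal point, pixels), "dist_coeffs" ([k1, k2, p1, p2, k3] as OpenCV has them; the pictures are not rectified), "cam_to_world" (4x4, takes a point from camera to world coordinates). Camera axes: x right, y down, z forward; pixel columns grow to the right and rows downward; lengths in mm; the calibration is good to about 2 mm. A picture is of the moment at which its call begins.
- sign_off(): hands the job in, once; it reports no verdict.
Trained networks look in a picture, given as the dict that the camera call returned (one of the last four; its "shot" number tells which), for a name from the list of things; names that differ only in an ending like _2 or _b are one class to them, and where a whole thing is asked for, a point or a joint stands for the part that bears it (a point fixed in the world has none). Each returns a list of dicts, best first, with "confidence" (0 to 1); they miss things now and then, are a little off and sometimes report something else, mostly with a low value. They report only what shows in the picture. A call takes as long as a camera call. They do not tell look-alikes from the thing itself.
- look_for(picture, thing): "centre" ([column, row] in pixels, amid what is visible of it).
- cut_out(picture, thing): "pixels" (420x560 bool, what is visible of it) and "centre" ([column, row] in pixels, amid what is visible of it).
The state is a dict: "time_s": time; "joint_pos": joint angles; "qvel": joint speeds; "joint_torque": joint torques, N m; "position": TCP position; "tcp_rot": TCP orientation; "ft_force": force on the tool from outside, world axes, zero at the start; "wrist_torque": the same for the moment, N m; "gripper_width": finger opening in mm.
Only numpy, scipy, OpenCV 4.12 (cv2) and the standard library are available. Lean on these libraries where they do the work, as an engineer would, in place of code of your own. Each camera call takes 0.05 s, during which the arm holds its last target. There are 200 camera calls.

## Working session

There is one attempt and no reset: what is moved stays moved. The work goes in short steps, Python scripts to look and compute and a shell command to move; the robot and the scene stay as the last step left them, time stands still between calls to the robot, and variables do not carry over. Pictures are saved under pics/ and viewed, on a budget of 14 in all, crops included, one or two more only if the job needs it, and the job is handed in when it is done.

```bash
mkdir -p pics; ls
python3 - <<'E'
from station import *
import cv2
s=read_state()
print({k:s[k] for k in('time_s','position','tcp_rot','gripper_width')})
for n in('top','side'):
    c=capture(n); cv2.imwrite(f'pics/{n}0.png',c['img'][:,:,::-1]); print(n,c['fovy'],c['cx'],c['cy'],c['dist_coeffs'],c['cam_to_world'])
E
```

```text
pics
{'time_s': 0.0, 'position': array([157.40502223, 604.30734553, 221.82041918]), 'tcp_rot': array([-4.88540145e-05,  1.27009957e-01,  9.91901101e-01, -8.20691739e-04]), 'gripper_width': 87.77655930959638}
top 55.18729859844201 283.349104842414 212.00984115716966 [-0.08690684  0.          0.          0.          0.        ] [[ 1.69216145e-02 -9.97310870e-01  7.13069922e-02  4.72738681e+02]
 [-9.99793829e-01 -1.76779793e-02 -9.98941505e-03  1.09546779e+01]
 [ 1.12231157e-02 -7.11232537e-02 -9.97404394e-01  1.10919051e+03]
 [ 0.00000000e+00  0.00000000e+00  0.00000000e+00  1.00000000e+00]]
side 55.718272308865345 280.460072708904 212.14874650777801 [-0.08897912  0.          0.          0.          0.        ] [[ 7.20009834e-01 -5.22823662e-01  4.56334589e-01  1.50432853e+02]
 [-6.93755881e-01 -5.58381724e-01  4.54876497e-01 -4.03284550e+02]
 [ 1.69886986e-02 -6.44100356e-01 -7.64752323e-01  7.30080497e+02]
 [ 0.00000000e+00  0.00000000e+00  0.00000000e+00  1.00000000e+00]]
```

View pics/top0.png

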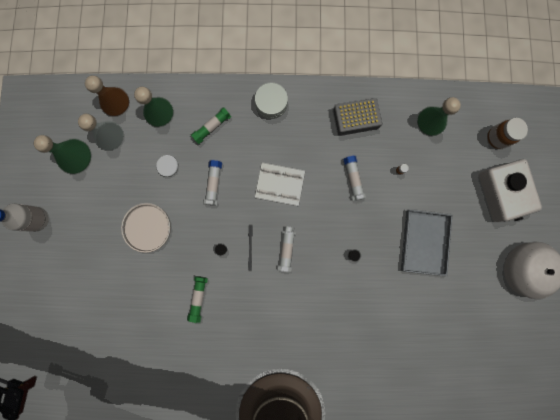

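View pics/side0.png

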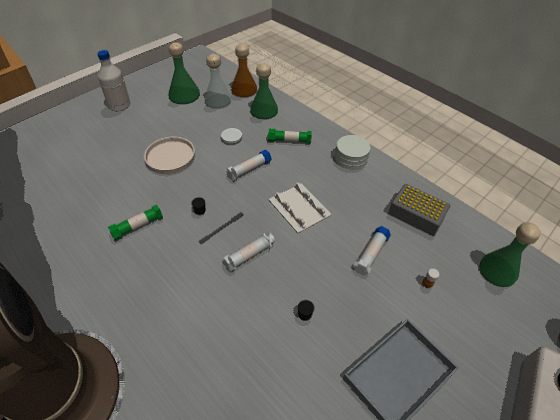

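```bash
cat > h.py <<'E'
from station import *
import numpy as np, cv2
def K(c):
    f=210/np.tan(np.radians(c['fovy']/2)); return np.array([[f,0,c['cx']],[0,f,c['cy']],[0,0,1.]])
def proj(c,px,z):
    n=cv2.undistortPoints(np.array(px,float).reshape(-1,1,2),K(c),np.array(c['dist_coeffs'])).reshape(-1,2)
    T=c['cam_to_world']; d=np.c_[n,np.ones(len(n))]@T[:3,:3].T
    return T[:3,3]+d*((z-T[2,3])/d[:,2])[:,None]
def cloud(c,m):
    v,u=np.nonzero(m&(c['depth']>0)); n=cv2.undistortPoints(np.c_[u,v].astype(float).reshape(-1,1,2),K(c),np.array(c['dist_coeffs'])).reshape(-1,2)
    T=c['cam_to_world']; return (np.c_[n,np.ones(len(n))]*c['depth'][v,u][:,None])@T[:3,:3].T+T[:3,3]
def outline(c,m,z):
    v,u=np.nonzero(m); p=proj(c,np.c_[u,v],z)[:,:2].astype(np.float32)
    (x,y),(w,h),a=cv2.minAreaRect(p); a=a if w>h else a+90
    return (round(x,1),round(y,1)),sorted([round(w,1),round(h,1)]),round((a+90)%180-90,1)
Z=dict(tube_a_mid=16,tube_open_mid=16,bung_a_mid=16,cradle=4,bin=26,dish=18,petri_mid=7,spatula_mid=2)
E
python3 - <<'E'
from h import *
for n in('top','side'):
    c=capture(n)
    for t,z in Z.items():
        for r in cut_out(c,t):
            if r['confidence']<.3: continue
            P=cloud(c,r['pixels']); u,v=map(int,r['centre'])
            print(n,t,round(r['confidence'],2),np.round(r['centre']),*outline(c,r['pixels'],z),'zmed/max',np.round(np.median(P[:,2])),np.round(np.percentile(P[:,2],98)),'rgb',np.round(np.mean(c['img'][r['pixels']],0)))
E
```

```text
top tube_a_mid 0.77 [214. 183.] (628.7, 195.7) [31.2, 120.8] -4.6 zmed/max 27.0 33.0 rgb [128. 130. 133.]
top tube_a_mid 0.72 [196. 302.] (310.3, 228.6) [32.5, 119.9] -8.9 zmed/max 28.0 33.0 rgb [ 77. 107.  77.]
top tube_a_mid 0.69 [210. 125.] (790.5, 205.3) [35.1, 118.5] -46.2 zmed/max 27.0 33.0 rgb [ 78. 105.  77.]
top tube_open_mid 0.64 [288. 249.] (451.6, -9.3) [35.8, 117.6] -4.1 zmed/max 27.0 33.0 rgb [143. 142. 137.]
top bung_a_mid 0.52 [216. 248.] (447.9, 169.5) [28.7, 30.8] 46.4 zmed/max 31.0 35.0 rgb [29. 28. 27.]
top cradle 0.87 [282. 182.] (628.7, 11.4) [98.7, 123.2] 79.6 zmed/max 3.0 21.0 rgb [166. 166. 160.]
top bin 0.56 [428. 242.] (473.6, -391.6) [135.5, 172.1] -4.1 zmed/max 4.0 26.0 rgb [ 96.  99. 100.]
top dish 0.96 [146. 229.] (501.9, 376.5) [128.6, 136.7] -88.7 zmed/max 5.0 19.0 rgb [162. 152. 142.]
top dish 0.56 [167. 166.] (673.8, 323.4) [55.9, 59.2] 2.3 zmed/max 13.0 17.0 rgb [159. 159. 158.]
top petri_mid 0.75 [172. 163.] (676.6, 327.3) [57.1, 60.8] 46.6 zmed/max 13.0 17.0 rgb [160. 160. 159.]
top petri_mid 0.36 [146. 225.] (502.1, 380.2) [132.8, 135.5] 46.9 zm
[... 584 characters left out ...]
d 0.6 [249. 247.] (452.0, -10.6) [36.7, 128.3] -6.4 zmed/max 27.0 33.0 rgb [141. 139. 133.]
side bung_a_mid 0.64 [199. 204.] (444.9, 169.3) [26.3, 48.9] 53.3 zmed/max 30.0 33.0 rgb [19. 18. 17.]
side cradle 0.68 [301. 206.] (629.2, 11.3) [98.3, 129.2] 80.9 zmed/max 4.0 22.0 rgb [163. 158. 148.]
side bin 0.71 [401. 372.] (469.6, -396.7) [123.9, 178.0] -5.8 zmed/max 5.0 27.0 rgb [93. 96. 97.]
side dish 0.91 [170. 157.] (497.2, 372.2) [134.7, 152.1] 46.6 zmed/max 6.0 19.0 rgb [157. 144. 131.]
side petri_mid 0.83 [232. 135.] (676.1, 327.6) [57.1, 72.5] 49.9 zmed/max 14.0 17.0 rgb [152. 154. 147.]
side spatula_mid 0.67 [218. 228.] (451.2, 89.7) [11.9, 122.6] 0.1 zmed/max 3.0 6.0 rgb [59. 59. 58.]
```

```bash
cat > clus.py <<'E'
from h import *
def clus(c,x,y,r,zmin=8,zmax=60):
    P=cloud(c,np.ones(c['depth'].shape,bool)); P=P[(np.hypot(P[:,0]-x,P[:,1]-y)<r)&(P[:,2]>zmin)&(P[:,2]<zmax)]
    (a,b),(w,h),t=cv2.minAreaRect(P[:,:2].astype(np.float32)); t=t if w>h else t+90
    m=P.mean(0); 
    e=np.linalg.svd(P[:,:2]-m[:2],full_matrices=False)[2][0]; 
    return 'rect',np.round([a,b,w,h,(t+90)%180-90],1),'mean',m.round(1),'ang',round((np.degrees(np.arctan2(e[1],e[0]))+90)%180-90,1),len(P)
E
python3 - <<'E'
from clus import *
C={n:capture(n) for n in('top','side')}
g=proj(C['top'],[(354,178),(354,256),(221,250)],16); print(g.round())
L=dict(a=(629,196,75),b=(*g[0,:2],75),o=(451,-10,75),ba=(*g[1,:2],35),bb=(447,170,35))
for n,c in C.items():
    for k,v in L.items(): print(n,k,*clus(c,*v))
    for k,v in dict(rails=(629,11,80,16),bin=(472,-393,130,15),dish=(500,375,85,12)).items(): print(n,k,*clus(c,*v))
    for t in('tube_a_mid','bung_a_mid'): print([(round(r['confidence'],2),np.round(r['centre'])) for r in look_for(c,t)])
E
```

```text
[[ 648. -193.   16.]
 [ 434. -194.   16.]
 [ 445.  167.   16.]]
top a rect [628.4 196.3  36.6 121.   -5.6] mean [628.4 194.1  25.9] ang -5.3 503
top b rect [ 648.7 -194.3  121.1   38.1   12.9] mean [ 648.3 -192.2   26. ] ang 13.0 495
top o rect [452.1 -10.6  36.2 117.   -5.6] mean [449.6 -10.3  26.1] ang -6.4 469
top ba rect [ 438.8 -192.9   29.6   29.6    0.9] mean [ 438.5 -193.    30.7] ang 85.5 118
top bb rect [448.9 166.9  29.5  30.  -88.3] mean [448.1 167.1  31.4] ang -77.1 114
top rails rect [629.2  11.9 108.6  66.2  80.6] mean [630.6  12.4  20.3] ang 65.8 101
top bin rect [ 474.2 -396.2  124.5  172.3   -5.1] mean [ 471.9 -397.4   22.9] ang -10.6 436
top dish rect [501.6 377.9 134.4 132.6  57.1] mean [499.3 384.4  16.3] ang -89.7 256
[(0.91, array([212., 123.])), (0.86, array([215., 185.])), (0.7, array([196., 301.])), (0.29, array([252., 243.])), (0.24, array([289., 249.]))]
[(0.46, array([221., 251.]))]
side a rect [628.4 191.6  35.1 122.8  -7.7] mean [623.9 188.8  24.5] ang -7.0 529
side b rect [ 648.4 -193.4  122.3   36.5   13. ] mean [ 642.7 -196.3   26.6] ang 13.2 683
side o rect [451.1 -12.3  37.7 121.6  -8.2] mean [446.2 -16.   25.3] ang -6.5 714
side ba rect [ 436.5 -193.5   30.7   31.   -83.6] mean [ 434.4 -195.    29.5] ang 41.1 264
side bb rect [445.2 165.8  29.5  30.9 -43.9] mean [443.5 162.6  27.4] ang 73.6 182
side rails rect [629.9  10.4 111.6  68.   79.6] mean [628.1   8.6  19.8] ang 79.2 151
side bin rect [ 473.4 -396.9  124.4  174.    -5.4] mean [ 478.3 -393.2   24. ] ang -14.8 983
side dish rect [502.7 376.6 137.1 133.6  77.2] mean [500.4 376.4  16.6] ang 60.1 308
[(0.72, array([250., 165.])), (0.57, array([290., 134.]))]
[(0.5, array([200., 205.]))]
```

```bash
cat > plan.py <<'E'
import sys,json
from h import *
from scipy.spatial.transform import Rotation as R
def plan(W):
    s=read_state(); q=s['tcp_rot']; r=R.from_quat([q[1],q[2],q[3],q[0]]); p=np.array(s['position'])
    print('t',round(s['time_s'],2),'pos',p.round(1),'rot',r.as_rotvec().round(3),'w',round(s['gripper_width'],1),'F',np.round(s['ft_force'],1),'q',np.round(s['joint_pos'],2))
    for x,y,z,a in W:
        jy=np.array([np.cos(np.radians(a)),np.sin(np.radians(a)),0]); zt=np.array([0,0,-1.])
        t=R.from_matrix(np.c_[np.cross(jy,zt),jy,zt]); rel=r.inv()*t
        if rel.magnitude()>np.pi/2: jy=-jy; t=R.from_matrix(np.c_[np.cross(jy,zt),jy,zt]); rel=r.inv()*t
        d=r.inv().apply(np.array([x,y,z])-p); print('lin',d.round(1),'len',round(np.linalg.norm(d)),'n41',round(np.linalg.norm(d)/41.7,1),'turn',rel.as_rotvec().round(3),'n7',round(np.degrees(rel.magnitude())/7.16,1))
        r,p=t,np.array([x,y,z])
plan(json.loads(sys.argv[1]))
E
python3 plan.py '[[447.5,167,110,90],[447.5,167,4,90],[447.5,167,110,90],[477,377,110,90],[477,377,9,90]]'
```

```text
t 1.3 pos [157.5 604.8 222.6] rot [-0.399 -3.116 -0.   ] w 87.8 F [-0.1  0.2  0.3] q [-1.38  0.41 -0.01  1.6   0.01  1.13 -0.08]
lin [-391.  -350.6  112.6] len 537 n41 12.9 turn [ 0.    -0.    -0.255] n7 2.0
lin [  0.   0. 106.] len 106 n41 2.5 turn [0. 0. 0.] n7 0.0
lin [   0.    0. -106.] len 106 n41 2.5 turn [0. 0. 0.] n7 0.0
lin [-29.5 210.    0. ] len 212 n41 5.1 turn [0. 0. 0.] n7 0.0
lin [  0.   0. 101.] len 101 n41 2.4 turn [0. 0. 0.] n7 0.0
```

```bash
python3 -m pendant '[{"linear":[-130,-117,37],"turn":[0,0,0],"hand":65},{"linear":[-130,-117,37],"turn":[0,0,0],"hand":65},{"linear":[-130,-117,37],"turn":[0,0,0],"hand":65},{"linear":[-130,-117,37],"turn":[0,0,0],"hand":65},{"linear":[-130,-117,37],"turn":[0,0,0],"hand":65}]' 15
python3 -m pendant '[{"linear":[-130,-117,37],"turn":[0,0,0],"hand":65},{"linear":[-130,-117,37],"turn":[0,0,0],"hand":65},{"linear":[-130,-117,37],"turn":[0,0,0],"hand":65},{"linear":[-130,-117,37],"turn":[0,0,0],"hand":65},{"linear":[-130,-117,37],"turn":[0,0,0],"hand":65}]'
python3 -m pendant '[{"linear":[-131,-116,38],"turn":[0,0,0],"hand":65},{"linear":[-131,-116,38],"turn":[0,0,0],"hand":65},{"linear":[-131,-116,38],"turn":[0,0,-0.255],"hand":65},{"linear":[-131,-116,38],"turn":[0,0,-0.255],"hand":65},{"linear":[-131,-116,38],"turn":[0,0,-0.255],"hand":65}]'
python3 plan.py '[[447.5,167,110,90],[447.5,167,4,90]]'
```

```text
time_s: 1.72
position: [257.7, 452.9, 184.6]
tcp_rot: [0.001, 0.13, 0.992, -0.002]
ft_force: [0.2, -1.1, -0.1]
gripper_width: 58.8
time_s: 2.13
position: [352.9, 307.2, 147.9]
tcp_rot: [0.0, 0.13, 0.992, -0.001]
ft_force: [0.2, -0.2, 0.1]
gripper_width: 56.9
time_s: 2.55
position: [449.3, 165.0, 110.4]
tcp_rot: [0.0, -0.002, 1.0, -0.0]
ft_force: [0.0, 0.7, 0.4]
gripper_width: 57.4
t 2.55 pos [449.3 165.  110.4] rot [-7.000e-03  3.141e+00 -1.000e-03] w 57.4 F [0.  0.7 0.4] q [-0.58  0.3   0.15  2.07 -0.06  0.77  1.19]
lin [1.8 2.  0.4] len 3 n41 0.1 turn [-0.     0.001  0.004] n7 0.0
lin [  0.   0. 106.] len 106 n41 2.5 turn [0. 0. 0.] n7 0.0
```

```bash
python3 -m pendant '[{"linear":[2,2,40],"turn":[0,0,0],"hand":65},{"linear":[2,2,75],"turn":[0,0,0],"hand":65},{"linear":[2,2,95],"turn":[0,0,0],"hand":65},{"linear":[2,2,106],"turn":[0,0,0],"hand":65},{"linear":[2,2,106],"turn":[0,0,0],"hand":65}]'
python3 -m pendant '[{"linear":[0,0,0],"turn":[0,0,0],"hand":0},{"linear":[0,0,0],"turn":[0,0,0],"hand":0},{"linear":[0,0,0],"turn":[0,0,0],"hand":0},{"linear":[0,0,0],"turn":[0,0,0],"hand":0},{"linear":[0,0,0],"turn":[0,0,0],"hand":0}]' 15
python3 -m pendant '[{"linear":[0,0,-10],"turn":[0,0,0],"hand":0},{"linear":[0,0,-30],"turn":[0,0,0],"hand":0},{"linear":[0,0,-65],"turn":[0,0,0],"hand":0},{"linear":[0,0,-85],"turn":[0,0,0],"hand":0},{"linear":[0,0,-85],"turn":[0,0,0],"hand":0}]'
python3 plan.py '[[477,377,90,90],[477,377,9,90]]'
python3 -c "
from h import *
c=capture('side');cv2.imwrite('pics/s1.png',cv2.resize(c['img'][100:300,80:360,::-1],None,fx=2,fy=2))"
```

```text
time_s: 2.97
position: [444.3, 169.1, 2.4]
tcp_rot: [-0.002, -0.0, 1.0, -0.001]
ft_force: [0.3, 0.1, 0.6]
gripper_width: 57.1
time_s: 3.38
position: [446.4, 170.0, 5.6]
tcp_rot: [0.001, -0.0, 1.0, 0.0]
ft_force: [0.5, -0.2, 3.5]
gripper_width: 31.0
time_s: 3.8
position: [448.1, 170.6, 94.3]
tcp_rot: [0.003, 0.0, 1.0, 0.002]
ft_force: [0.0, 0.4, -0.5]
gripper_width: 31.3
t 3.8 pos [448.1 170.6  94.3] rot [0.    3.135 0.005] w 31.3 F [ 0.   0.4 -0.5] q [-0.59  0.33  0.15  2.09 -0.07  0.72  1.18]
lin [-28.8 206.4   5.2] len 208 n41 5.0 turn [ 0.003  0.006 -0.   ] n7 0.1
lin [ 0.  0. 81.] len 81 n41 1.9 turn [0. 0. 0.] n7 0.0
```

View pics/s1.png

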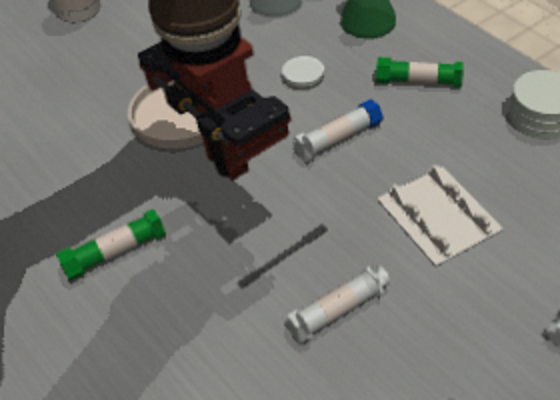

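```bash
python3 -m pendant '[{"linear":[-5,30,0],"turn":[0,0,0],"hand":0},{"linear":[-10,70,0],"turn":[0,0,0],"hand":0},{"linear":[-15,110,0],"turn":[0,0,0],"hand":0},{"linear":[-22,150,0],"turn":[0,0,0],"hand":0},{"linear":[-26,185,0],"turn":[0,0,0],"hand":0}]'
python3 -m pendant '[{"linear":[-2,22,0],"turn":[0,0,0],"hand":0},{"linear":[-2,22,0],"turn":[0,0,0],"hand":0},{"linear":[-2,22,0],"turn":[0,0,0],"hand":0}]'
python3 plan.py '[[477,377,94,90],[477,377,9,90]]'
```

```text
time_s: 4.27
position: [471.2, 356.9, 88.8]
tcp_rot: [-0.0, -0.0, 1.0, -0.0]
ft_force: [1.2, 0.5, 0.8]
gripper_width: 31.0
time_s: 4.52
position: [472.4, 377.3, 88.2]
tcp_rot: [-0.001, -0.001, 1.0, -0.001]
ft_force: [-0.9, -1.4, -0.5]
gripper_width: 31.2
t 4.52 pos [472.4 377.3  88.2] rot [ 4.00e-03 -3.14e+00  2.00e-03] w 31.2 F [-0.9 -1.4 -0.5] q [-0.84  0.52  0.12  1.78 -0.08  0.85  0.89]
lin [-4.6 -0.3 -5.8] len 7 n41 0.2 turn [-0.001 -0.002  0.003] n7 0.0
lin [ 0.  0. 85.] len 85 n41 2.0 turn [0. 0. 0.] n7 0.0
```

```bash
python3 -m pendant '[{"linear":[-3,0,35],"turn":[0,0,0],"hand":0},{"linear":[-3,0,60],"turn":[0,0,0],"hand":0},{"linear":[-3,0,72],"turn":[0,0,0],"hand":0},{"linear":[-3,0,79],"turn":[0,0,0],"hand":0},{"linear":[-3,0,79],"turn":[0,0,0],"hand":0}]'
python3 -m pendant '[{"linear":[0,0,0],"turn":[0,0,0],"hand":0},{"linear":[0,0,0],"turn":[0,0,0],"hand":52},{"linear":[0,0,0],"turn":[0,0,0],"hand":52},{"linear":[0,0,0],"turn":[0,0,0],"hand":52}]'
python3 -m pendant '[{"linear":[0,0,-20],"turn":[0,0,0],"hand":52},{"linear":[0,0,-55],"turn":[0,0,0],"hand":52},{"linear":[0,0,-90],"turn":[0,0,0],"hand":52},{"linear":[0,0,-95],"turn":[0,0,0],"hand":52}]'
python3 plan.py '[[625.4,195.3,100,84.2],[625.4,195.3,3,84.2]]'
```

```text
time_s: 4.93
position: [476.5, 374.1, 9.7]
tcp_rot: [-0.001, 0.001, 1.0, -0.001]
ft_force: [0.6, -0.3, -0.1]
gripper_width: 31.2
time_s: 5.27
position: [477.0, 376.8, 11.4]
tcp_rot: [0.0, -0.0, 1.0, 0.0]
ft_force: [-0.2, 0.5, 0.1]
gripper_width: 44.9
time_s: 5.6
position: [479.3, 378.7, 112.0]
tcp_rot: [0.003, 0.0, 1.0, 0.003]
ft_force: [1.7, 1.0, -0.1]
gripper_width: 45.9
t 5.6 pos [479.3 378.7 112. ] rot [0.    3.135 0.009] w 45.9 F [ 1.7  1.  -0.1] q [-0.84  0.49  0.12  1.76 -0.08  0.88  0.89]
lin [-146.  -183.4   11.8] len 235 n41 5.6 turn [0.006 0.006 0.101] n7 0.8
lin [ 0.  0. 97.] len 97 n41 2.3 turn [0. 0. 0.] n7 0.0
```

```bash
python3 -m pendant '[{"linear":[-20,-25,0],"turn":[0,0,0],"hand":62},{"linear":[-45,-57,0],"turn":[0,0,0],"hand":62},{"linear":[-70,-88,0],"turn":[0,0,0],"hand":62},{"linear":[-95,-120,0],"turn":[0,0,0],"hand":62},{"linear":[-120,-150,5],"turn":[0,0,0.1],"hand":62}]'
python3 -m pendant '[{"linear":[-29,-31,5],"turn":[0,0,0],"hand":62},{"linear":[-29,-31,5],"turn":[0,0,0],"hand":62},{"linear":[-29,-31,5],"turn":[0,0,0],"hand":62}]'
python3 plan.py '[[625.4,195.3,3,84.2]]'
python3 -c "
from clus import *
c=capture('top');print(clus(c,477,377,25,22,50));cv2.imwrite('pics/t2.png',cv2.resize(c['img'][120:280,80:320,::-1],None,fx=3,fy=3))"
```

```text
time_s: 6.02
position: [598.3, 225.0, 101.9]
tcp_rot: [0.001, 0.049, 0.999, 0.001]
ft_force: [0.2, 1.4, 0.2]
gripper_width: 54.3
time_s: 6.27
position: [623.9, 189.1, 95.3]
tcp_rot: [0.0, 0.053, 0.999, -0.001]
ft_force: [-0.4, 0.3, 0.4]
gripper_width: 54.4
t 6.27 pos [623.9 189.1  95.3] rot [ 1.650e-01  3.137e+00 -2.000e-03] w 54.4 F [-0.4  0.3  0.4] q [-0.49  0.58  0.18  1.66 -0.12  0.91  1.2 ]
lin [-0.8  6.5 92.3] len 93 n41 2.2 turn [-0.001  0.001 -0.004] n7 0.0
('rect', array([475.9, 386.4,  24. ,  10.4,  12.2]), 'mean', array([475.9, 385.2,  35.8]), 'ang', np.float64(8.5), 27)
```

View pics/t2.png

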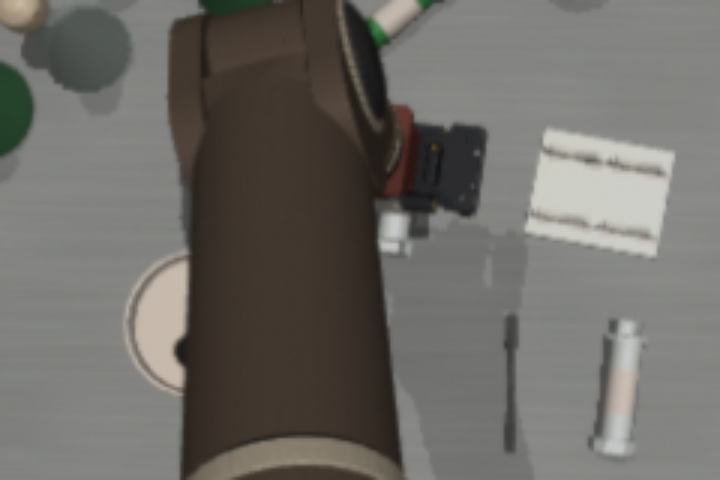

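```bash
python3 -m pendant '[{"linear":[0,4,40],"turn":[0,0,0],"hand":62},{"linear":[0,4,70],"turn":[0,0,0],"hand":62},{"linear":[0,4,85],"turn":[0,0,0],"hand":62},{"linear":[0,4,92],"turn":[0,0,0],"hand":62},{"linear":[0,4,92],"turn":[0,0,0],"hand":62}]'
python3 -m pendant '[{"linear":[0,0,0],"turn":[0,0,0],"hand":0},{"linear":[0,0,0],"turn":[0,0,0],"hand":0},{"linear":[0,0,0],"turn":[0,0,0],"hand":0},{"linear":[0,0,0],"turn":[0,0,0],"hand":0},{"linear":[0,0,0],"turn":[0,0,0],"hand":0}]' 15
python3 plan.py '[[634.6,41,90,80.3],[634.6,41,14,80.3]]'
```

```text
time_s: 6.73
position: [621.1, 198.8, 2.4]
tcp_rot: [-0.001, 0.048, 0.999, 0.0]
ft_force: [-0.5, 0.7, 0.5]
gripper_width: 54.3
time_s: 7.15
position: [623.4, 197.1, 4.7]
tcp_rot: [0.001, 0.05, 0.999, 0.0]
ft_force: [-0.9, -0.3, 4.2]
gripper_width: 27.6
t 7.15 pos [623.4 197.1   4.7] rot [1.570e-01 3.136e+00 1.000e-03] w 27.6 F [-0.9 -0.3  4.2] q [-0.48  0.7   0.15  1.7  -0.14  0.75  1.21]
lin [ -26.8 -154.1  -85.4] len 178 n41 4.3 turn [0.001 0.001 0.069] n7 0.6
lin [ 0.  0. 76.] len 76 n41 1.8 turn [0. 0. 0.] n7 0.0
```

```bash
python3 -m pendant '[{"linear":[0,0,-10],"turn":[0,0,0],"hand":0},{"linear":[0,0,-35],"turn":[0,0,0],"hand":0},{"linear":[0,0,-65],"turn":[0,0,0],"hand":0},{"linear":[0,0,-85],"turn":[0,0,0],"hand":0}]'
python3 -m pendant '[{"linear":[-5,-30,0],"turn":[0,0,0],"hand":0},{"linear":[-12,-70,0],"turn":[0,0,0],"hand":0},{"linear":[-18,-105,0],"turn":[0,0,0.03],"hand":0},{"linear":[-24,-137,0],"turn":[0,0,0.069],"hand":0},{"linear":[-27,-154,0],"turn":[0,0,0.069],"hand":0}]'
python3 -m pendant '[{"linear":[0,0,0],"turn":[0,0,0],"hand":0},{"linear":[0,0,0],"turn":[0,0,0],"hand":0}]'
python3 plan.py '[[634.6,41,14,80.3]]'
```

```text
time_s: 7.48
position: [623.5, 196.8, 91.6]
tcp_rot: [0.001, 0.05, 0.999, 0.0]
ft_force: [0.9, -0.5, -0.8]
gripper_width: 27.6
time_s: 7.9
position: [634.6, 35.2, 89.8]
tcp_rot: [0.001, 0.088, 0.996, -0.001]
ft_force: [0.7, -0.4, -0.6]
gripper_width: 27.7
time_s: 8.07
position: [634.5, 39.6, 89.4]
tcp_rot: [0.0, 0.086, 0.996, 0.0]
ft_force: [-0.4, -0.5, -0.6]
gripper_width: 27.5
t 8.07 pos [634.5  39.6  89.4] rot [0.269 3.13  0.   ] w 27.5 F [-0.4 -0.5 -0.6] q [-0.28  0.57  0.2   1.71 -0.14  0.88  1.38]
lin [ 0.2  1.3 75.4] len 75 n41 1.8 turn [ 0.     0.001 -0.002] n7 0.0
```

```bash
python3 -m pendant '[{"linear":[0,1,30],"turn":[0,0,0],"hand":0},{"linear":[0,1,52],"turn":[0,0,0],"hand":0},{"linear":[0,1,65],"turn":[0,0,0],"hand":0},{"linear":[0,1,73],"turn":[0,0,0],"hand":0},{"linear":[0,1,73],"turn":[0,0,0],"hand":0}]'
python3 -m pendant '[{"linear":[0,0,0],"turn":[0,0,0],"hand":0},{"linear":[0,0,0],"turn":[0,0,0],"hand":50},{"linear":[0,0,0],"turn":[0,0,0],"hand":50},{"linear":[0,0,0],"turn":[0,0,0],"hand":50}]'
python3 -m pendant '[{"linear":[0,0,-20],"turn":[0,0,0],"hand":50},{"linear":[0,0,-55],"turn":[0,0,0],"hand":50},{"linear":[0,0,-85],"turn":[0,0,0],"hand":50},{"linear":[0,0,-85],"turn":[0,0,0],"hand":50}]'
python3 plan.py '[[645.7,-194.5,100,103],[645.7,-194.5,3,103]]'
```

```text
time_s: 8.48
position: [633.5, 42.3, 14.4]
tcp_rot: [-0.001, 0.084, 0.996, -0.0]
ft_force: [-0.7, 0.6, -0.3]
gripper_width: 27.4
time_s: 8.82
position: [635.1, 42.5, 16.4]
tcp_rot: [0.001, 0.084, 0.996, 0.0]
ft_force: [0.7, -0.1, 0.6]
gripper_width: 42.6
time_s: 9.15
position: [638.4, 42.1, 107.4]
tcp_rot: [0.005, 0.084, 0.996, 0.001]
ft_force: [0.8, -0.7, -0.2]
gripper_width: 43.8
t 9.15 pos [638.4  42.1 107.4] rot [0.265 3.121 0.004] w 43.8 F [ 0.8 -0.7 -0.2] q [-0.29  0.55  0.21  1.69 -0.14  0.91  1.37]
lin [ -47.  -232.     7.1] len 237 n41 5.7 turn [ 0.001  0.01  -0.396] n7 3.2
lin [ 0.  0. 97.] len 97 n41 2.3 turn [0. 0. 0.] n7 0.0
```

```bash
python3 -m pendant '[{"linear":[-7,-30,0],"turn":[0,0,0],"hand":62},{"linear":[-15,-70,0],"turn":[0,0,0],"hand":62},{"linear":[-23,-110,0],"turn":[0,0,0],"hand":62},{"linear":[-31,-150,0],"turn":[0,0,0],"hand":62},{"linear":[-38,-190,0],"turn":[0,0,0],"hand":62}]'
python3 -m pendant '[{"linear":[-10,-41,7],"turn":[0,0,-0.12],"hand":62},{"linear":[-10,-41,7],"turn":[0,0,-0.24],"hand":62},{"linear":[-10,-41,7],"turn":[0,0,-0.33],"hand":62},{"linear":[-10,-41,7],"turn":[0,0,-0.396],"hand":62},{"linear":[-10,-41,7],"turn":[0,0,-0.396],"hand":62}]'
python3 plan.py '[[645.7,-194.5,3,103]]'
python3 -c "
from clus import *
c=capture('top');print(clus(c,632,41,20,25,60));cv2.imwrite('pics/t3.png',cv2.resize(c['img'][120:280,200:440,::-1],None,fx=3,fy=3))"
```

```text
time_s: 9.57
position: [640.2, -153.3, 101.0]
tcp_rot: [0.0, 0.084, 0.996, 0.0]
ft_force: [1.0, 0.5, -0.6]
gripper_width: 54.6
time_s: 9.98
position: [643.0, -194.4, 93.6]
tcp_rot: [0.0, -0.114, 0.993, 0.0]
ft_force: [-0.6, -0.5, 0.1]
gripper_width: 54.3
t 9.98 pos [ 643.  -194.4   93.6] rot [-0.359  3.121  0.   ] w 54.3 F [-0.6 -0.5  0.1] q [ 0.14  0.61  0.12  1.6  -0.09  0.93  2.09]
lin [-2.6 -0.8 90.6] len 91 n41 2.2 turn [0.    0.    0.002] n7 0.0
('rect', array([632.1,  41.6,  28.3,  39.4,  -9.6]), 'mean', array([632. ,  41.1,  37.4]), 'ang', np.float64(-13.0), 141)
```

View pics/t3.png

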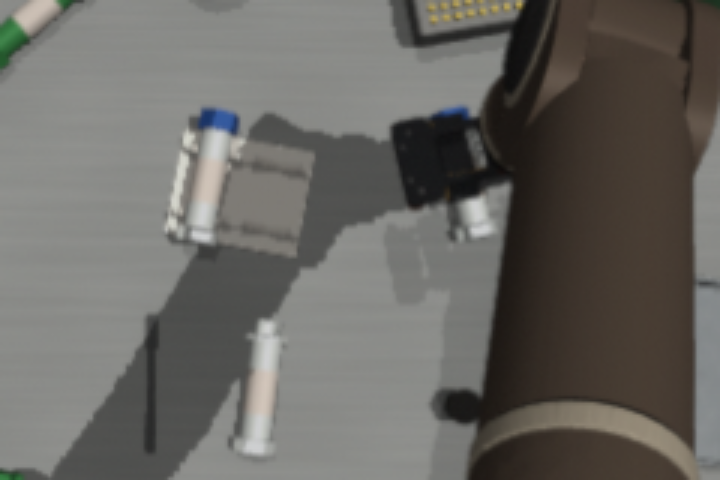

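```bash
python3 -m pendant '[{"linear":[-2,0,40],"turn":[0,0,0],"hand":62},{"linear":[-2,0,70],"turn":[0,0,0],"hand":62},{"linear":[-2,0,84],"turn":[0,0,0],"hand":62},{"linear":[-2,0,90],"turn":[0,0,0],"hand":62},{"linear":[-2,0,90],"turn":[0,0,0],"hand":62}]'
python3 -m pendant '[{"linear":[0,0,0],"turn":[0,0,0],"hand":0},{"linear":[0,0,0],"turn":[0,0,0],"hand":0},{"linear":[0,0,0],"turn":[0,0,0],"hand":0},{"linear":[0,0,0],"turn":[0,0,0],"hand":0},{"linear":[0,0,0],"turn":[0,0,0],"hand":0}]' 15
python3 -m pendant '[{"linear":[0,0,-10],"turn":[0,0,0],"hand":0},{"linear":[0,0,-35],"turn":[0,0,0],"hand":0},{"linear":[0,0,-65],"turn":[0,0,0],"hand":0},{"linear":[0,0,-85],"turn":[0,0,0],"hand":0},{"linear":[0,0,-85],"turn":[0,0,0],"hand":0}]'
python3 plan.py '[[623.7,-18.3,90,80.3]]'
```

```text
time_s: 10.45
position: [644.4, -193.0, 2.5]
tcp_rot: [-0.001, -0.113, 0.994, 0.0]
ft_force: [-0.2, 0.3, 1.6]
gripper_width: 54.3
time_s: 10.87
position: [645.7, -193.6, 4.8]
tcp_rot: [0.001, -0.113, 0.994, -0.0]
ft_force: [-0.5, 0.8, 4.6]
gripper_width: 27.6
time_s: 11.28
position: [647.8, -194.4, 94.5]
tcp_rot: [0.004, -0.113, 0.994, -0.001]
ft_force: [1.4, -0.7, -0.5]
gripper_width: 27.7
t 11.28 pos [ 647.8 -194.4   94.5] rot [-0.355  3.114 -0.004] w 27.7 F [ 1.4 -0.7 -0.5] q [ 0.14  0.61  0.12  1.6  -0.09  0.93  2.09]
lin [-16.1 177.    4. ] len 178 n41 4.3 turn [-0.002  0.008  0.396] n7 3.2
```

```bash
python3 -m pendant '[{"linear":[-3,30,0],"turn":[0,0,0.05],"hand":0},{"linear":[-6,68,0],"turn":[0,0,0.15],"hand":0},{"linear":[-9,105,0],"turn":[0,0,0.25],"hand":0},{"linear":[-12,140,0],"turn":[0,0,0.34],"hand":0},{"linear":[-15,170,0],"turn":[0,0,0.396],"hand":0}]'
python3 -m pendant '[{"linear":[0,7,0],"turn":[0,0,0],"hand":0},{"linear":[0,7,0],"turn":[0,0,0],"hand":0},{"linear":[0,7,0],"turn":[0,0,0],"hand":0}]'
python3 plan.py '[[623.7,-18.3,14,80.3]]'
```

```text
time_s: 11.7
position: [620.3, -21.5, 88.4]
tcp_rot: [-0.0, 0.086, 0.996, 0.0]
ft_force: [0.3, 0.7, -0.1]
gripper_width: 27.6
time_s: 11.95
position: [622.5, -17.9, 88.6]
tcp_rot: [-0.0, 0.083, 0.997, -0.0]
ft_force: [0.4, -1.4, -1.5]
gripper_width: 27.5
t 11.95 pos [622.5 -17.9  88.6] rot [-2.620e-01 -3.131e+00  1.000e-03] w 27.5 F [ 0.4 -1.4 -1.5] q [-0.2   0.55  0.21  1.74 -0.14  0.86  1.48]
lin [-1.3 -0.2 74.6] len 75 n41 1.8 turn [-0.001 -0.     0.002] n7 0.0
```

```bash
python3 -m pendant '[{"linear":[-1,0,30],"turn":[0,0,0],"hand":0},{"linear":[-1,0,52],"turn":[0,0,0],"hand":0},{"linear":[-1,0,65],"turn":[0,0,0],"hand":0},{"linear":[-1,0,73],"turn":[0,0,0],"hand":0},{"linear":[-1,0,73],"turn":[0,0,0],"hand":0}]'
python3 -m pendant '[{"linear":[0,0,0],"turn":[0,0,0],"hand":0},{"linear":[0,0,0],"turn":[0,0,0],"hand":48},{"linear":[0,0,0],"turn":[0,0,0],"hand":48},{"linear":[0,0,0],"turn":[0,0,0],"hand":48}]'
python3 -m pendant '[{"linear":[0,0,-20],"turn":[0,0,0],"hand":48},{"linear":[0,0,-55],"turn":[0,0,0],"hand":48},{"linear":[0,0,-85],"turn":[0,0,0],"hand":48},{"linear":[0,0,-85],"turn":[0,0,0],"hand":48}]'
python3 plan.py '[[438,-193,100,90],[438,-193,4,90]]'
```

```text
time_s: 12.37
position: [622.9, -18.4, 14.5]
tcp_rot: [-0.001, 0.085, 0.996, 0.0]
ft_force: [0.1, -0.0, -0.9]
gripper_width: 27.7
time_s: 12.7
position: [624.0, -18.3, 16.3]
tcp_rot: [0.001, 0.085, 0.996, -0.0]
ft_force: [-0.5, 0.0, -0.5]
gripper_width: 41.4
time_s: 13.03
position: [627.2, -18.2, 107.2]
tcp_rot: [0.005, 0.085, 0.996, 0.001]
ft_force: [0.6, -0.1, 0.9]
gripper_width: 42.2
t 13.03 pos [627.2 -18.2 107.2] rot [2.650e-01 3.121e+00 2.000e-03] w 42.2 F [ 0.6 -0.1  0.9] q [-0.2   0.53  0.22  1.73 -0.14  0.89  1.47]
lin [ 157.1 -204.2    5.3] len 258 n41 6.2 turn [ 0.001  0.01  -0.169] n7 1.4
lin [ 0.  0. 96.] len 96 n41 2.3 turn [0. 0. 0.] n7 0.0
```

```bash
python3 -m pendant '[{"linear":[18,-24,0],"turn":[0,0,0],"hand":65},{"linear":[42,-55,0],"turn":[0,0,0],"hand":65},{"linear":[66,-86,0],"turn":[0,0,0],"hand":65},{"linear":[90,-117,0],"turn":[0,0,0],"hand":65},{"linear":[114,-148,0],"turn":[0,0,0],"hand":65}]'
python3 -m pendant '[{"linear":[25,-33,4],"turn":[0,0,0],"hand":65},{"linear":[42,-56,4],"turn":[0,0,-0.08],"hand":65},{"linear":[42,-56,4],"turn":[0,0,-0.17],"hand":65},{"linear":[42,-56,4],"turn":[0,0,-0.17],"hand":65}]'
python3 plan.py '[[438,-193,4,90]]'
python3 -c "
from clus import *
c=capture('top');print(clus(c,632,41,20,25,60));print(clus(c,623,-18,20,25,60));cv2.imwrite('pics/t4.png',cv2.resize(c['img'][120:280,180:420,::-1],None,fx=3,fy=3))"
```

```text
time_s: 13.45
position: [484.9, -145.5, 100.8]
tcp_rot: [0.0, 0.084, 0.996, -0.0]
ft_force: [1.1, -0.9, 0.3]
gripper_width: 57.1
time_s: 13.78
position: [434.3, -194.2, 97.1]
tcp_rot: [0.0, -0.001, 1.0, -0.0]
ft_force: [0.1, 0.0, 0.8]
gripper_width: 57.0
t 13.78 pos [ 434.3 -194.2   97.1] rot [-2.000e-03  3.141e+00 -1.000e-03] w 57.0 F [0.1 0.  0.8] q [ 0.14  0.32  0.22  2.09 -0.1   0.74  1.99]
lin [-3.7  1.2 93.1] len 93 n41 2.2 turn [-0.     0.001  0.001] n7 0.0
('rect', array([631.7,  41.6,  28.2,  38.5, -10.1]), 'mean', array([631.6,  41. ,  37.3]), 'ang', np.float64(-8.3), 141)
('rect', array([622.6, -17.8,  28.2,  38.7, -10.3]), 'mean', array([623. , -18. ,  37.5]), 'ang', np.float64(-13.3), 142)
```

View pics/t4.png

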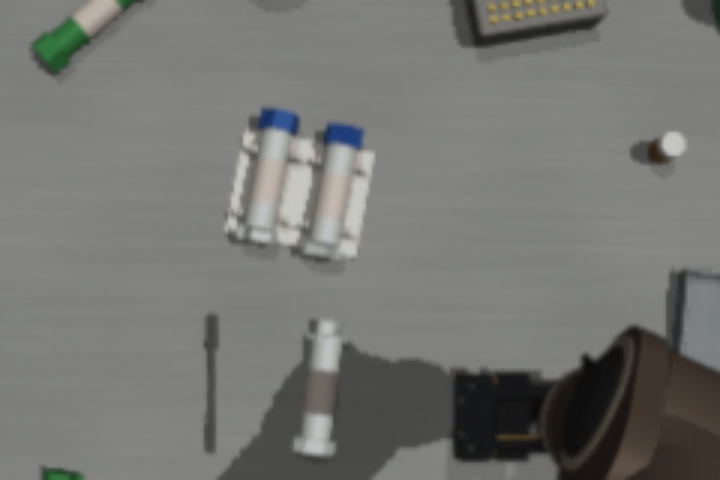

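Both tubes lie level in the cradle lanes (crop pixels ~(270,180) and (335,195)). Next, bung a.

```bash
python3 -m pendant '[{"linear":[-3,1,40],"turn":[0,0,0],"hand":65},{"linear":[-3,1,70],"turn":[0,0,0],"hand":65},{"linear":[-3,1,86],"turn":[0,0,0],"hand":65},{"linear":[-3,1,93],"turn":[0,0,0],"hand":65},{"linear":[-3,1,93],"turn":[0,0,0],"hand":65}]'
python3 -m pendant '[{"linear":[0,0,0],"turn":[0,0,0],"hand":0},{"linear":[0,0,0],"turn":[0,0,0],"hand":0},{"linear":[0,0,0],"turn":[0,0,0],"hand":0},{"linear":[0,0,0],"turn":[0,0,0],"hand":0},{"linear":[0,0,0],"turn":[0,0,0],"hand":0}]' 15
python3 -m pendant '[{"linear":[0,0,-10],"turn":[0,0,0],"hand":0},{"linear":[0,0,-30],"turn":[0,0,0],"hand":0},{"linear":[0,0,-65],"turn":[0,0,0],"hand":0},{"linear":[0,0,-95],"turn":[0,0,0],"hand":0},{"linear":[0,0,-95],"turn":[0,0,0],"hand":0}]'
python3 plan.py '[[527,377,99,90]]'
```

```text
time_s: 14.25
position: [438.2, -190.5, 2.2]
tcp_rot: [-0.001, -0.0, 1.0, 0.0]
ft_force: [0.8, 0.3, -0.4]
gripper_width: 57.3
time_s: 14.67
position: [439.2, -191.8, 4.5]
tcp_rot: [0.001, -0.001, 1.0, -0.0]
ft_force: [0.7, -0.3, 2.9]
gripper_width: 31.6
time_s: 15.08
position: [441.2, -192.9, 104.2]
tcp_rot: [0.004, -0.0, 1.0, -0.001]
ft_force: [0.8, -1.1, -0.2]
gripper_width: 31.6
t 15.08 pos [ 441.2 -192.9  104.2] rot [-1.000e-03  3.134e+00 -3.000e-03] w 31.6 F [ 0.8 -1.1 -0.2] q [ 0.12  0.32  0.23  2.08 -0.1   0.75  1.99]
lin [-86.  569.9   4.7] len 576 n41 13.8 turn [-0.002  0.008  0.   ] n7 0.1
```

```bash
python3 -m pendant '[{"linear":[-4,30,0],"turn":[0,0,0],"hand":0},{"linear":[-10,70,0],"turn":[0,0,0],"hand":0},{"linear":[-16,110,0],"turn":[0,0,0],"hand":0},{"linear":[-22,150,0],"turn":[0,0,0],"hand":0},{"linear":[-29,190,0],"turn":[0,0,0],"hand":0}]'
python3 -m pendant '[{"linear":[-6,40,0],"turn":[0,0,0],"hand":0},{"linear":[-12,80,0],"turn":[0,0,0],"hand":0},{"linear":[-18,120,0],"turn":[0,0,0],"hand":0},{"linear":[-24,160,0],"turn":[0,0,0],"hand":0},{"linear":[-29,195,0],"turn":[0,0,0],"hand":0}]'
python3 -m pendant '[{"linear":[-6,40,0],"turn":[0,0,0],"hand":0},{"linear":[-12,80,0],"turn":[0,0,0],"hand":0},{"linear":[-18,120,0],"turn":[0,0,0],"hand":0},{"linear":[-24,155,0],"turn":[0,0,0],"hand":0},{"linear":[-28,184,0],"turn":[0,0,0],"hand":0}]'
python3 -m pendant '[{"linear":[0,0,0],"turn":[0,0,0],"hand":0},{"linear":[0,0,0],"turn":[0,0,0],"hand":0}]'
python3 plan.py '[[527,377,9,90]]'
python3 -c "
from clus import *
c=capture('side');print(clus(c,477,377,22,20,60));cv2.imwrite('pics/s5.png',cv2.resize(c['img'][40:240,60:340,::-1],None,fx=2,fy=2))"
```

```text
time_s: 15.5
position: [466.8, 0.1, 99.1]
tcp_rot: [0.0, -0.0, 1.0, 0.0]
ft_force: [0.7, -0.8, -0.3]
gripper_width: 31.3
time_s: 15.92
position: [495.7, 196.4, 99.0]
tcp_rot: [0.0, -0.001, 1.0, 0.0]
ft_force: [0.8, 0.3, 0.2]
gripper_width: 31.8
time_s: 16.33
position: [523.2, 380.7, 98.8]
tcp_rot: [-0.0, -0.001, 1.0, 0.0]
ft_force: [1.1, -0.4, -0.1]
gripper_width: 31.2
time_s: 16.5
position: [522.7, 379.3, 98.2]
tcp_rot: [-0.0, -0.002, 1.0, -0.0]
ft_force: [0.8, -1.3, 0.3]
gripper_width: 31.5
t 16.5 pos [522.7 379.3  98.2] rot [ 0.007 -3.141  0.   ] w 31.5 F [ 0.8 -1.3  0.3] q [-0.76  0.57  0.08  1.67 -0.05  0.91  0.92]
lin [-4.3 -2.3 89.2] len 89 n41 2.1 turn [-0.    -0.001  0.004] n7 0.0
('rect', array([476.3, 374. ,  30.8,  32.6, -24.6]), 'mean', array([475.1, 371.1,  33.7]), 'ang', np.float64(80.6), 138)
```

View pics/s5.png

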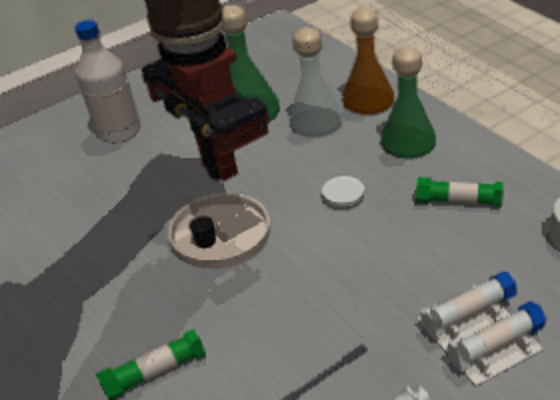

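```bash
python3 -m pendant '[{"linear":[-4,-2,35],"turn":[0,0,0],"hand":0},{"linear":[-4,-2,65],"turn":[0,0,0],"hand":0},{"linear":[-4,-2,80],"turn":[0,0,0],"hand":0},{"linear":[-4,-2,89],"turn":[0,0,0],"hand":0},{"linear":[-4,-2,89],"turn":[0,0,0],"hand":0}]'
python3 -m pendant '[{"linear":[0,0,0],"turn":[0,0,0],"hand":0},{"linear":[0,0,0],"turn":[0,0,0],"hand":52},{"linear":[0,0,0],"turn":[0,0,0],"hand":52},{"linear":[0,0,0],"turn":[0,0,0],"hand":52}]'
python3 -m pendant '[{"linear":[0,0,-20],"turn":[0,0,0],"hand":52},{"linear":[0,0,-55],"turn":[0,0,0],"hand":52},{"linear":[0,0,-90],"turn":[0,0,0],"hand":52},{"linear":[0,0,-95],"turn":[0,0,0],"hand":52}]'
python3 plan.py '[[449,-10.7,105,83.6],[449,-10.7,3,83.6]]'
```

```text
time_s: 16.97
position: [527.7, 372.3, 8.4]
tcp_rot: [-0.001, 0.001, 1.0, -0.002]
ft_force: [-0.2, 0.2, 0.1]
gripper_width: 31.0
time_s: 17.3
position: [528.2, 375.8, 10.7]
tcp_rot: [0.001, -0.001, 1.0, 0.001]
ft_force: [-0.0, 0.7, 0.6]
gripper_width: 45.0
time_s: 17.63
position: [530.6, 377.6, 111.5]
tcp_rot: [0.004, -0.001, 1.0, 0.003]
ft_force: [0.9, 1.6, 0.8]
gripper_width: 45.2
t 17.63 pos [530.6 377.6 111.5] rot [-2.000e-03  3.134e+00  9.000e-03] w 45.2 F [0.9 1.6 0.8] q [-0.75  0.55  0.08  1.65 -0.05  0.93  0.92]
lin [  82.1 -388.3    3.6] len 397 n41 9.5 turn [0.006 0.007 0.113] n7 0.9
lin [  0.   0. 102.] len 102 n41 2.4 turn [0. 0. 0.] n7 0.0
```

```bash
python3 -m pendant '[{"linear":[6,-30,0],"turn":[0,0,0],"hand":62},{"linear":[14,-70,0],"turn":[0,0,0],"hand":62},{"linear":[22,-110,0],"turn":[0,0,0],"hand":62},{"linear":[31,-150,0],"turn":[0,0,0],"hand":62},{"linear":[40,-190,0],"turn":[0,0,0],"hand":62}]'
python3 -m pendant '[{"linear":[8,-40,0],"turn":[0,0,0],"hand":62},{"linear":[16,-80,0],"turn":[0,0,0],"hand":62},{"linear":[24,-120,0],"turn":[0,0,0],"hand":62},{"linear":[32,-160,0],"turn":[0,0,0.05],"hand":62},{"linear":[42,-195,0],"turn":[0,0,0.113],"hand":62}]'
python3 -m pendant '[{"linear":[0,0,0],"turn":[0,0,0],"hand":62},{"linear":[0,0,0],"turn":[0,0,0],"hand":62}]'
python3 plan.py '[[449,-10.7,3,83.6]]'
python3 -c "
from clus import *
c=capture('top');print(clus(c,477,377,24,20,60));print(clus(c,527,377,24,20,60));cv2.imwrite('pics/t6.png',cv2.resize(c['img'][140:300,80:320,::-1],None,fx=3,fy=3))"
```

```text
time_s: 18.05
position: [487.4, 184.0, 105.0]
tcp_rot: [0.001, -0.001, 1.0, 0.0]
ft_force: [0.8, -0.4, 0.9]
gripper_width: 54.4
time_s: 18.47
position: [446.0, -11.9, 105.2]
tcp_rot: [0.001, 0.057, 0.998, 0.0]
ft_force: [0.4, -0.0, 0.1]
gripper_width: 54.7
time_s: 18.63
position: [446.0, -11.4, 105.1]
tcp_rot: [0.001, 0.058, 0.998, 0.0]
ft_force: [0.9, -0.8, -1.1]
gripper_width: 54.7
t 18.63 pos [446.  -11.4 105.1] rot [0.182 3.135 0.   ] w 54.7 F [ 0.9 -0.8 -1.1] q [-0.24  0.26  0.19  2.15 -0.07  0.73  1.45]
lin [ -2.8   1.  102.1] len 102 n41 2.5 turn [ 0.     0.001 -0.004] n7 0.0
('rect', array([476.9, 374.3,  29.6,  30.3, -88.8]), 'mean', array([477.6, 374.2,  34.9]), 'ang', np.float64(-86.4), 118)
('rect', array([526.7, 374.6,  27. ,  31.5, -89.2]), 'mean', array([526.6, 373.2,  35.4]), 'ang', np.float64(85.1), 118)
```

View pics/t6.png

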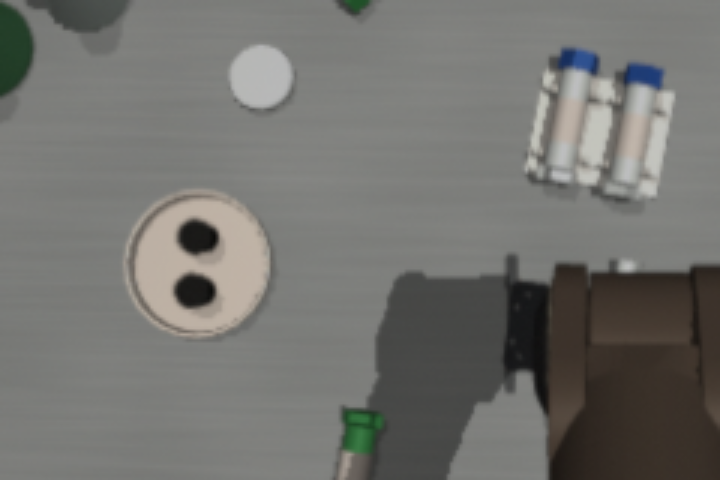

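Both bungs stand in the dish (crop pixels (198,237) and (195,291)) and both tubes are in the cradle, so the open tube is next.

```bash
python3 -m pendant '[{"linear":[-3,1,40],"turn":[0,0,0],"hand":62},{"linear":[-3,1,75],"turn":[0,0,0],"hand":62},{"linear":[-3,1,95],"turn":[0,0,0],"hand":62},{"linear":[-3,1,102],"turn":[0,0,0],"hand":62},{"linear":[-3,1,102],"turn":[0,0,0],"hand":62}]'
python3 -m pendant '[{"linear":[0,0,0],"turn":[0,0,0],"hand":0},{"linear":[0,0,0],"turn":[0,0,0],"hand":0},{"linear":[0,0,0],"turn":[0,0,0],"hand":0},{"linear":[0,0,0],"turn":[0,0,0],"hand":0},{"linear":[0,0,0],"turn":[0,0,0],"hand":0}]' 15
python3 -m pendant '[{"linear":[0,0,-10],"turn":[0,0,0],"hand":0},{"linear":[0,0,-35],"turn":[0,0,0],"hand":0},{"linear":[0,0,-65],"turn":[0,0,0],"hand":0},{"linear":[0,0,-85],"turn":[0,0,0],"hand":0},{"linear":[0,0,-85],"turn":[0,0,0],"hand":0}]'
python3 plan.py '[[471,-396.3,90,84.7]]'
```

```text
time_s: 19.1
position: [448.7, -7.3, 1.6]
tcp_rot: [-0.001, 0.054, 0.999, 0.0]
ft_force: [0.2, -0.8, -0.1]
gripper_width: 54.4
time_s: 19.52
position: [449.8, -8.6, 3.2]
tcp_rot: [0.001, 0.056, 0.998, 0.0]
ft_force: [0.6, 1.3, 2.9]
gripper_width: 27.5
time_s: 19.93
position: [451.6, -8.9, 91.8]
tcp_rot: [0.003, 0.056, 0.998, 0.001]
ft_force: [1.3, 0.2, -0.6]
gripper_width: 28.1
t 19.93 pos [451.6  -8.9  91.8] rot [1.76e-01 3.13e+00 2.00e-03] w 28.1 F [ 1.3  0.2 -0.6] q [-0.25  0.29  0.19  2.15 -0.09  0.7   1.46]
lin [ -62.6 -382.8    1.6] len 388 n41 9.3 turn [ 0.002  0.006 -0.02 ] n7 0.2
```

```bash
python3 -m pendant '[{"linear":[-5,-30,0],"turn":[0,0,0],"hand":0},{"linear":[-11,-70,0],"turn":[0,0,0],"hand":0},{"linear":[-18,-110,0],"turn":[0,0,0],"hand":0},{"linear":[-25,-150,0],"turn":[0,0,0],"hand":0},{"linear":[-31,-190,0],"turn":[0,0,0],"hand":0}]'
python3 -m pendant '[{"linear":[-7,-40,0],"turn":[0,0,0],"hand":0},{"linear":[-13,-80,0],"turn":[0,0,0],"hand":0},{"linear":[-20,-120,0],"turn":[0,0,0],"hand":0},{"linear":[-26,-160,0],"turn":[0,0,0],"hand":0},{"linear":[-32,-192,0],"turn":[0,0,-0.02],"hand":0}]'
python3 -m pendant '[{"linear":[0,0,0],"turn":[0,0,0],"hand":0},{"linear":[0,0,0],"turn":[0,0,0],"hand":0}]'
python3 plan.py '[[471,-396.3,7,84.7]]'
python3 -c "
from clus import *
c=capture('side');cv2.imwrite('pics/s7.png',cv2.resize(c['img'][200:420,280:560,::-1],None,fx=2,fy=2))"
```

```text
time_s: 20.35
position: [458.6, -202.8, 87.8]
tcp_rot: [0.0, 0.055, 0.998, 0.0]
ft_force: [0.6, 0.3, -0.2]
gripper_width: 27.5
time_s: 20.77
position: [468.1, -398.8, 87.5]
tcp_rot: [-0.0, 0.047, 0.999, -0.0]
ft_force: [1.0, 0.1, -0.8]
gripper_width: 27.7
time_s: 20.93
position: [467.9, -397.5, 87.0]
tcp_rot: [-0.001, 0.048, 0.999, -0.0]
ft_force: [0.5, 1.2, -0.4]
gripper_width: 27.8
t 20.93 pos [ 467.9 -397.5   87. ] rot [-0.15  -3.137  0.   ] w 27.8 F [ 0.5  1.2 -0.4] q [ 0.43  0.54  0.26  1.77 -0.18  0.85  2.25]
lin [-3.   1.5 80. ] len 80 n41 1.9 turn [-0.    -0.001 -0.003] n7 0.0
```

View pics/s7.png

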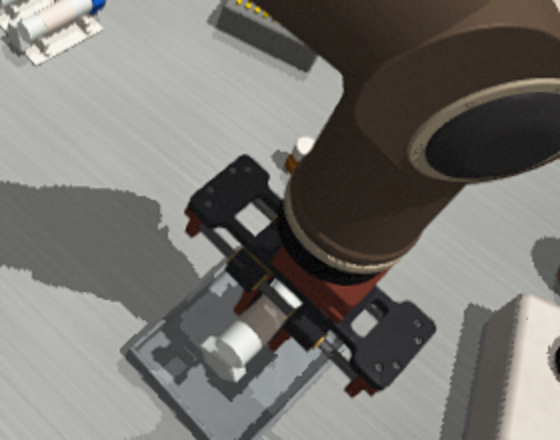

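The tube hangs centred and level over the tray (foot at about (225,355) in the crop). Lower it now.

```bash
python3 -m pendant '[{"linear":[-3,1,32],"turn":[0,0,0],"hand":0},{"linear":[-3,1,57],"turn":[0,0,0],"hand":0},{"linear":[-3,1,72],"turn":[0,0,0],"hand":0},{"linear":[-3,1,80],"turn":[0,0,0],"hand":0},{"linear":[-3,1,80],"turn":[0,0,0],"hand":0}]'
python3 -m pendant '[{"linear":[0,0,0],"turn":[0,0,0],"hand":0},{"linear":[0,0,0],"turn":[0,0,0],"hand":50},{"linear":[0,0,0],"turn":[0,0,0],"hand":50},{"linear":[0,0,0],"turn":[0,0,0],"hand":50}]'
python3 -m pendant '[{"linear":[0,0,-20],"turn":[0,0,0],"hand":50},{"linear":[0,0,-55],"turn":[0,0,0],"hand":50},{"linear":[0,0,-95],"turn":[0,0,0],"hand":50},{"linear":[0,0,-120],"turn":[0,0,0],"hand":50},{"linear":[0,0,-120],"turn":[0,0,0],"hand":50}]'
python3 -m pendant '[{"linear":[30,30,-20],"turn":[0,0,0],"hand":50},{"linear":[60,60,-40],"turn":[0,0,0],"hand":50},{"linear":[80,90,-60],"turn":[0,0,0],"hand":50},{"linear":[100,120,-60],"turn":[0,0,0],"hand":50},{"linear":[100,150,-60],"turn":[0,0,0],"hand":50}]'
python3 - <<'E'
from clus import *
c=capture('top'); s=capture('side')
for n,C in(('top',c),('side',s)):
    print(n,*clus(C,473,-396,45,10,60))
    for k,v in dict(petri=(676,327,40,8),a=(632,41,22,25),b=(623,-18,22,25),ba=(477,375,24,20),bb=(527,375,24,20)).items(): print(k,*clus(C,*v))
    for t in('spatula_mid','petri_mid'):
        r=cut_out(C,t)[0]; print(t,outline(C,r['pixels'],Z[t]))
cv2.imwrite('pics/t8.png',c['img'][:,:,::-1]); cv2.imwrite('pics/s8.png',s['img'][:,:,::-1])
E
```

```text
time_s: 21.4
position: [472.4, -392.1, 6.3]
tcp_rot: [-0.001, 0.045, 0.999, 0.001]
ft_force: [-0.5, 0.2, -0.6]
gripper_width: 27.8
time_s: 21.73
position: [472.8, -394.9, 8.4]
tcp_rot: [0.001, 0.046, 0.999, -0.0]
ft_force: [-0.4, -1.1, -0.1]
gripper_width: 42.5
time_s: 22.15
position: [474.9, -397.3, 134.2]
tcp_rot: [0.004, 0.046, 0.999, -0.003]
ft_force: [0.9, -0.7, 0.2]
gripper_width: 43.7
time_s: 22.57
position: [383.1, -235.6, 188.6]
tcp_rot: [0.0, 0.048, 0.999, -0.0]
ft_force: [0.1, 1.0, -0.8]
gripper_width: 44.1
top rect [ 473.  -393.    29.9   88.5   -4.8] mean [ 473.4 -390.1   29.3] ang -4.4 359
petri rect [675.  326.4  59.4  60.3 -87.1] mean [674.8 325.6  13. ] ang 47.8 374
a rect [632.3  41.6  28.4  43.2  -9.7] mean [632.   41.1  37.3] ang -10.5 159
b rect [623.3 -18.   28.2  42.6 -10.1] mean [623.2 -17.8  37.7] ang -9.4 157
ba rect [476.9 375.   29.6  29.6 -88.8] mean [477.6 373.9  35.4] ang 86.0 119
bb rect [526.7 373.6  27.2  29.8 -88.7] mean [526.6 373.2  35.2] ang 85.2 118
spatula_mid ((451.3, 89.7), [8.7, 115.2], -0.5)
petri_mid ((675.8, 327.9), [59.4, 59.7], -89.2)
side rect [ 473.1 -393.9   29.9   89.5   -6.3] mean [ 472.6 -394.9   31.6] ang -5.4 785
petri rect [675.5 326.   59.6  56.9  50.3] mean [673.5 323.7  13.9] ang 57.3 255
a rect [614.2  49.    8.    4.7  45.7] mean [614.3  48.2  40.3] ang 52.5 7clus.py:5: RuntimeWarning: Mean of empty slice.
  m=P.mean(0);
  ret = um.true_divide(
Traceback (most recent call last):
  File "clus.py", line 6, in clus
    e=np.linalg.svd(P[:,:2]-m[:2],full_matrices=False)[2][0];
      ~~~~~~~~~~~~~~~~~~~~~~~~~~~~~~~~~~~~~~~~~~~~~~~~~~~^^^
IndexError: index 0 is out of bounds for axis 0 with size 0
```

The side view of the cradle was only occluded by the arm. The top measurements are all as they should be, so I'll take one last picture before handing in.

```bash
python3 -c "
from h import *
c=capture('top');cv2.imwrite('pics/t9.png',c['img'][:,:,::-1]);print(read_state()['qvel'].round(2))"
```

```text
[ 0.02  0.02  0.01 -0.01 -0.   -0.   -0.  ]
```

View pics/t9.png

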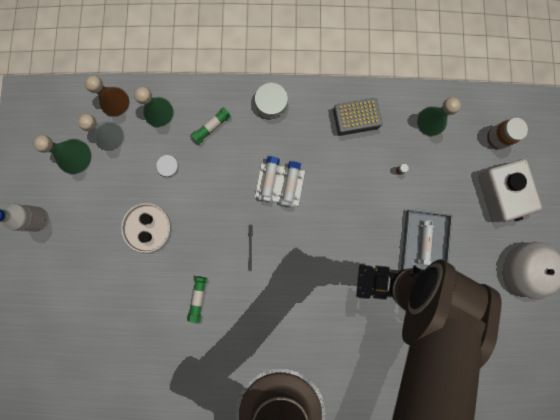

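Everything is in place: tubes at (270,180) and (291,183), bungs at (146,219) and (145,237), open tube in the tray at (427,242). The spatula, culture dish and green tubes have not moved, and the arm is clear.

```bash
python3 -c "
from station import *
print(sign_off(),read_state()['time_s'])"
```

```text
the job is handed in; nothing more can be done
the job is handed in; nothing more can be done
```

The bench is tidied and handed in at about 23 s of the 109 s allowed. I put away one bung, then both capped tubes (one per cradle lane), then the other bung. Only after that did I lay the uncapped tube in the grey tray.

**Last checks (top camera):**
- **Capped tubes:** both lie in their lanes, parallel to the cradle to within about a degree, with the barrel tops at about the expected height.
- **Bungs:** both stand upright in the dish, about 50 mm apart.
- **Uncapped tube:** it lies flat inside the tray, and the side camera agrees on its position.
- **Left alone:** the culture dish and spatula were where they started to within the 2–3 mm measuring noise, and the green look-alike tubes still look in place. The gripper is open and clear of everything.

**Disagreements:**
- The networks missed one capped tube and one bung in the first pictures, so I located those by depth.
- The final side-camera check of the cradle and dish failed because the arm was in the way, so those rest on the top camera alone.
- Commanded and measured tool positions differed by up to about 5 mm while moving, with no effect on the result.

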